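Make up a spacer stack in the gauge tube and confirm it

TASK

Make up a spacer stack: put those of the steel discs into the leaning gauge tube whose thicknesses together bring the top of the stack level with the black mark line, lying flat on one another, and leave the disc you do not need where it lies. Only when the stack is right and you have let go of it, confirm it by pushing the hidden bar under the front lip of the little steel shelf fully up from below, and let it spring back. Do not disturb the other things on the bench.

Things in the scene. Friction and masses are not known exactly. Their poses are not given: they have to be found in the camera images.
- tube: Fixed aluminium gauge tube leaning 30 deg, open mouth roughly towards the robot; bore 53 mm, wall 3 mm, 58 mm deep. Split by two full-length finger slots 37 mm wide, facing its +y and -y, open at the rim and past the floor (floor only 36 mm wide in y, so fingers closing along y pass beside it). Origin: centre of the floor, 70 mm above the bench; z along the axis to the mouth, y level.
- tube_mark (a point): Point on the tube's axis level with the black mark line on both curved walls, 48 mm from the tube's floor along the axis. The tube stands on a grey post on a dark base plate, 140 x 120 mm, 10 mm high.
- disc_thick: Loose solid steel disc, 48 mm in diameter, 20 mm thick, 282 g, lying flat on the bench; shape otherwise the same as the other discs. Origin: centre of its underside; z is its axis, up.
- disc_mid_a: Loose solid steel disc, 48 mm in diameter, 14 mm thick, 198 g, lying flat on the bench; shape otherwise the same as the other discs. Origin: centre of its underside; z is its axis, up.
- disc_mid_b: Loose solid steel disc, 48 mm in diameter, 14 mm thick, 198 g, lying flat on the bench; shape otherwise the same as the other discs. Origin: centre of its underside; z is its axis, up.
- disc_thin: Loose solid steel disc, 48 mm in diameter, 8 mm thick, 113 g, lying flat on the bench; shape otherwise the same as the other discs. Origin: centre of its underside; z is its axis, up.
- station: Small fixed steel shelf on side panels, 220 mm wide (y), 140 mm deep (x); board underside 150, top 168 mm above the bench, cartons up to 50 mm high on its rear. Origin on the bench, midway in y; front (-x) roughly faces the robot, board from x = -40 (front edge) to 100 mm. Open in front and behind; side panels at y = +-105 mm start 47 mm behind the front edge.
- bar (a joint): Black confirm bar under the board, 80 mm along y, 30 deep, 12 high, centred; underside 28 mm below the board, front face 10 mm behind the board's front edge. Slides straight up: 0 at rest, 0.007 m fully up; springs back. 2 N starts it, 5 N holds it up. A finger tilted some 45 deg, pointing in under the shelf, can lift its front edge without touching the board.
- bar_edge (a point): Middle of the lower front edge of the confirm bar, at rest 122 mm above the bench; moves with the bar. Axes as the station's: x goes in under the shelf.
- wrench: Steel spanner lying on the bench, a bystander. Origin at the middle of its underside.
- jar: Jar, 64 mm in diameter, 85 mm high, a bystander. Origin: centre of its underside.
- tape: Cardboard tape core, 100 mm in diameter, 48 mm high, standing on its end, a bystander. Origin: centre of its underside.
- bracket: Steel angle bracket, 50 x 40 mm, 32 mm high, a bystander. Origin: centre of its underside.
- carton: Small carton 100 x 70 x 60 mm, a bystander. Origin: centre of its underside.
- nut: Dark steel round nut, 34 mm in diameter, 14 mm high, a bystander and not one of the discs. Origin: centre of its underside.
- driver: Screwdriver lying on the bench, a bystander. Origin at the middle of its underside.
There are look-alikes about, which are no part of the job. Leave any turquoise look-alike of the disc_mid_a alone. What is shaped like the disc_mid_b but pink is not meant.

How it is judged:
By the outcome, as a careful person would: the job done as asked, in the order asked, and still so for the second after the job is handed in, with the robot touching nothing.
It also fails if it takes over 72 s, if anything falls off the work surface, if the arm or the gripper's body presses on something with over 40 N, if the wrist force passes 120 N, or if a joint passes its speed limit or range.

ROBOT

A 6-joint arm with a two-finger parallel gripper is mounted at the origin on the work surface. World frame = base frame: x ahead of the robot, y to its left, z up, the work surface at z = 0. Lengths are in m, angles in rad, forces in N, time in s.
With the tool pointing down it reaches from about 0.325 to 0.775 m from the base axis. Payload 5.5 kg.
Tool frame: the origin (TCP) lies between the finger pads; the fingertips stand ahead of it and the grasp point (between the pads) lies 3 mm ahead of it (nose_length is the z of the fingertips in the tool frame, in m); z points along the fingers, y is the line along which they close (so a half turn about z gives the same grasp; the last joint's range is limited). The gripper opens to 85 mm and grips with 20 to 120 N. Pads are 22 mm wide; open, the fingers measure 114 mm over their backs; the gripper's body (76 mm by 85 mm) begins 54 mm behind the grasp point. The pads swing forward as they close: fully open they stand 13 mm farther back than shut.
Start: joints at [-1.321, 0.091, 1.231, -0, 1.82, -0.057], TCP at [0.181, -0.572, 0.253] pointing down, gripper open.
Joint ranges: [-2.87, 2.87], [-0.86, 2.18], [0.17, 2.46], [-1.51, 4.65], [0.06, 2.69], [-2.65, 2.65]. Speed limits (rad/s): [2.57, 2.57, 3.01, 3.14, 3.14, 3.14].

INTERFACE

Orientations are given as [roll, pitch, yaw] about the fixed x, y, z axes, in that order (R = Rz(yaw) Ry(pitch) Rx(roll)).
In Python, from station import read_state, camera, job_done, nose_length gives the robot as it stands. The module is installed in compiled form; this text tells all that it offers.
- The arm moves only by the tool carry_out, never from a script. Its argument "plan" is a list of rows, each a list of 7 numbers: the finger opening in mm, from 0 to 85.4, then the shift along the world's x, y, z in mm, then the turn, a rotation vector about the world's x, y, z in rad. In form: [[jaw, dx, dy, dz, rx, ry, rz], ...]. A call has 1 to 8 rows; each row is the pose to reach, as a shift and turn from the pose commanded when the call began; what a row does not reach only later rows make up. A row lasts 1/8 s, in which the tool goes at most 62.5 mm and 10.7 degrees, less where a joint would pass 70% of its speed; a pose out of reach is approached as far as the arm can. A call with a gripper value outside its range is refused whole. The fingers move at their own pace and stop on an object; "grip_force" is the grip in N (left out, the last holds). Time passes only in rows, so rows that repeat a pose let the fingers close. It gives the time, the measured TCP pose, the force, the opening and the grip force at its end, in the units of the state.
- read_state(): the state, without advancing time (a new reading comes with each control period).
- camera(name): name is "scene" or "side" or "wrist"; returns a dict with "img" (384x512x3 uint8, red, green, blue), "vfov" (degrees; the focal length in pixels is half the picture's height over the tangent of half this angle, whatever the lens; pixels are square), "cx", "cy" (the principal point, pixels), "k1" (the pictures are not rectified: a ray, as slopes to the right and down, at radius r is drawn at 1 + k1 r^2 times it, then the intrinsics apply), "position" and "attitude" of the camera in the world. Camera axes: x right, y down, z forward; pixel columns grow to the right and rows downward; lengths in m; the calibration is good to about 2 mm. A picture is of the moment at which its call begins. There is no depth.
- job_done(): hands the job in; it is judged then, once.
The state is a dict: "time": time; "joint_pos": joint angles; "dq": joint speeds; "effort": joint torques, N m; "ee_pos": TCP position; "ee_rot": TCP orientation; "wrist_force": force on the tool from outside, world axes, zero at the start; "torque": the same for the moment, N m; "width": finger opening in m; "grip_force": force on a finger pad.
Only numpy, scipy, OpenCV 4.12 (cv2) and the standard library are available. Lean on these libraries where they do the work, as an engineer would, in place of code of your own. Each camera call takes 0.05 s, during which the arm holds its last target. There are 200 camera calls.

## Working session

There is one attempt and no reset: what is moved stays moved. The work goes in short steps, Python scripts to look and compute and a tool call to move; the robot and the scene stay as the last step left them, time stands still between calls to the robot, and variables do not carry over. Pictures are saved under pics/ and viewed, at most 10 in all, crops included, and the job is handed in when it is done.

Besides the shell and the picture viewer there is one more tool, called after ">>>" as a command line: name --pt "numbers of a row" for each row, then --argument value for the rest. carry_out: Moves the arm, as the interface text tells. Its arguments: {"type":"object","properties":{"plan":{"type":"array","items":{"type":"array","items":{"type":"number"}}},"grip_force":{"type":"number"}},"required":["plan"]}

```bash
mkdir -p pics
cat > h.py <<'E'
import numpy as np, cv2
from station import read_state, camera, nose_length
from scipy.spatial.transform import Rotation as Rn
def Rc(c):
    a=np.array(c["attitude"],float)
    if a.shape==(3,3): return a
    return Rn.from_euler('xyz',a).as_matrix() if a.size==3 else Rn.from_quat(a).as_matrix()
def KD(c):
    f=192/np.tan(np.radians(c["vfov"]/2))
    return np.array([[f,0,c["cx"]],[0,f,c["cy"]],[0,0,1.]]),np.array([c["k1"],0,0,0.])
def ray(c,u,v):
    K,D=KD(c); p=cv2.undistortPoints(np.array([[[u,v]]],float),K,D)[0,0]
    return np.array(c["position"],float),Rc(c)@np.array([p[0],p[1],1])
def onz(c,u,v,z):
    o,d=ray(c,u,v); return o+d*(z-o[2])/d[2]
def proj(c,P):
    K,D=KD(c);R=Rc(c);r=R.T
    return cv2.projectPoints(np.atleast_2d(P).astype(float),cv2.Rodrigues(r)[0],-r@np.array(c["position"],float),K,D)[0][:,0]
def tri(c1,p1,c2,p2):
    o1,d1=ray(c1,*p1);o2,d2=ray(c2,*p2)
    s=np.linalg.lstsq(np.c_[d1,-d2],o2-o1,rcond=None)[0]
    a,b=o1+d1*s[0],o2+d2*s[1]; return (a+b)/2,np.linalg.norm(a-b)
E
python3 - <<'E'
from h import *
import pickle
d={}
for n in("scene","side","wrist"):
    c=camera(n);d[n]=c;print(n,c["vfov"],c["cx"],c["cy"],c["k1"],c["position"],c["attitude"])
pickle.dump(d,open("c0.pkl","wb"))
for n in d: cv2.imwrite(f"pics/{n}0.png",cv2.resize(d[n]["img"][...,::-1],(800,600),interpolation=cv2.INTER_CUBIC))
print(nose_length() if callable(nose_length) else nose_length,read_state())
E
```

```text
scene 56.5476137517263 264.1637934773913 192.42934945196635 -5.375161690088355e-06 [ 1.01384088 -0.77215237  0.72203023] [-2.16471337 -0.01901539  0.59942508]
side 52.92452510560957 258.2836226010003 192.70466624489706 -0.054300348266934105 [0.22998518 0.99370922 0.75156647] [-2.13469773  0.01467523 -2.88283939]
wrist 59.602633263796136 255.3732954658643 187.21640128152757 -0.03168900274568064 [ 0.25611637 -0.54804515  0.37336694] [ 2.83259632e+00  1.69174738e-03 -1.26467878e+00]
0.022 {'time': 0.15, 'joint_pos': array([-1.32071391e+00,  9.17113993e-02,  1.23162958e+00,  2.49727278e-05,
        1.81980826e+00, -5.67324735e-02]), 'dq': array([ 0.00136647, -0.00212651, -0.00340358,  0.00078922, -0.00010063,
       -0.00029343]), 'effort': array([ 2.24051175e-03, -4.59369385e+01, -4.18526995e+01, -2.24573273e-05,
        9.50221001e-03, -2.92972720e-05]), 'ee_pos': array([ 0.18115538, -0.57180424,  0.25238387]), 'ee_rot': array([-3.14003995e+00, -1.12434509e-04,  3.06820935e-01]), 'wrist_force': array([-0.39819683,  0.43319127, -0.55037146]), 'torque': array([-0.019811  , -0.01430372,  0.0040683 ]), 'grip_force': 0.0, 'width': 0.08548933891859183}
```

View pics/scene0.png

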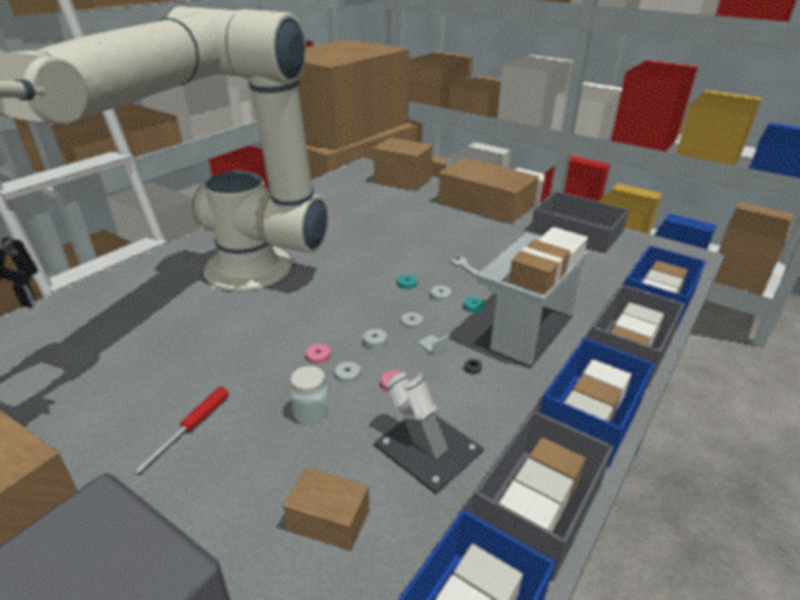

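View pics/side0.png

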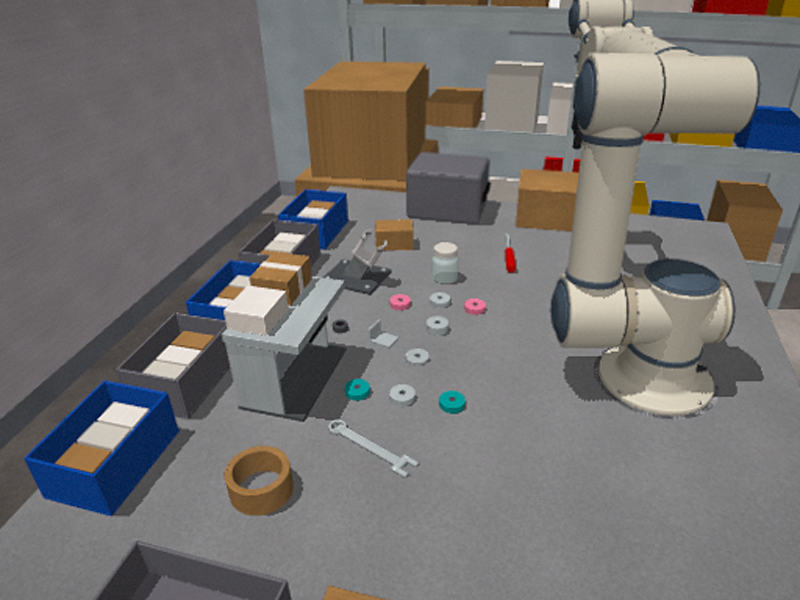

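Side view (800 px scale): four steel discs at (402,394), (417,356), (437,325) and (440,299). The teal ones at (358,390) and (452,402) and the pink ones at (400,301) and (475,306) are look-alikes. The tube is near (362,250) and the shelf near (285,330). 48 mm = 20+14+14, so the 8 mm thin disc stays.

Run:
```python
from h import *
import pickle
d=pickle.load(open("c0.pkl","rb"))
S=.64
side=[(402,394),(417,356),(437,325),(440,299)]
scene=[(441,292),(412,319),(375,338),(347,371)]
for a,b in zip(scene,side):
    P,e=tri(d["scene"],np.array(b"" and 0 or a)*S,d["side"],np.array(b)*S); print(P.round(4),round(e,4),np.hypot(*P[:2]).round(3))
for n,(u,v) in dict(stnFL=(475,275),).items(): print(n,onz(d["scene"],u*S,v*S,.168))
ims=[]
for n,(x0,y0,x1,y1) in dict(scene=(200,160,360,280),side=(140,135,340,285)).items():
    ims.append(cv2.resize(d[n]["img"][y0:y1,x0:x1,::-1],(400,300) if 0 else (800,600) if 0 else (600,450) if 0 else (400,300),interpolation=cv2.INTER_CUBIC))
big=cv2.resize(d["scene"]["img"][160:280,200:360,::-1],(800,600),interpolation=cv2.INTER_CUBIC)
cv2.imwrite("pics/sc1.png",big)
cv2.imwrite("pics/sd1.png",cv2.resize(d["side"]["img"][135:275,190:340,::-1],(643,600),interpolation=cv2.INTER_CUBIC))
# station side-view board corners, scene corners
```

```text
[0.4619 0.1752 0.0098] 0.002 0.494
[0.464  0.0515 0.0055] 0.0028 0.467
[ 0.4455 -0.0563  0.0124] 0.0019 0.449
[ 0.462  -0.166   0.0092] 0.0021 0.491
stnFL [0.60649249 0.0537678  0.168     ]
```

View pics/sc1.png

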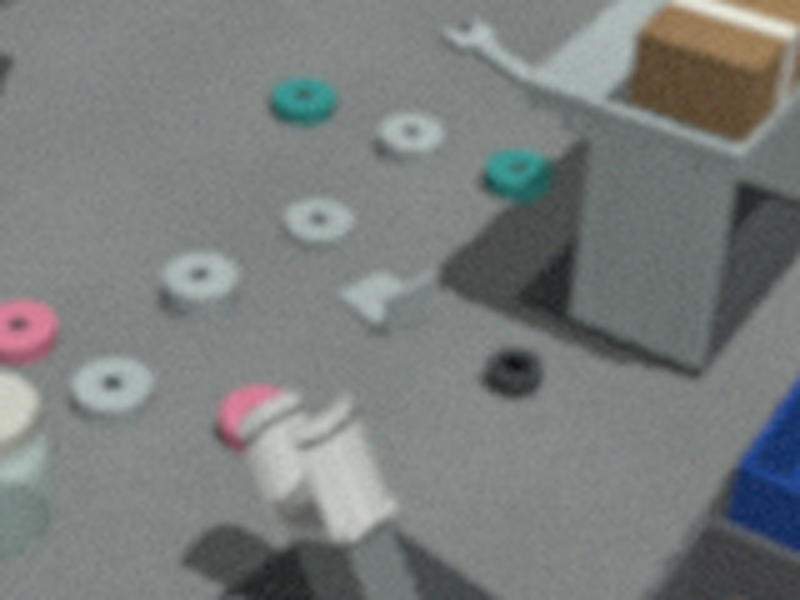

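Crop: thick disc at (200,280), which triangulated tallest. The thin one is at (318,220), and the two mids at (410,133) and (112,385). Next I locate the tube base plate and the shelf, and plan the wrist views.

Run:
```python
from h import *
import pickle
d=pickle.load(open("c0.pkl","rb"));S=.64
for p in [(375,443),(437,491),(483,447),(425,400)]: print("plate",onz(d["scene"],p[0]*S,p[1]*S,.01).round(3))
# board: crop px/5+offset
for n,p in dict(frontR=(740,152),frontM=(535,82)).items(): print(n,onz(d["scene"],200+p[0]/5,160+p[1]/5,.168).round(3))
for p in [(225,342),(278,350),(343,288)]: print("boardside",onz(d["side"],p[0]*S,p[1]*S,.168).round(3))
```

```text
plate [ 0.617 -0.278  0.01 ]
plate [ 0.751 -0.298  0.01 ]
plate [ 0.767 -0.182  0.01 ]
plate [ 0.629 -0.145  0.01 ]
frontR [0.745 0.059 0.168]
frontM [0.615 0.057 0.168]
boardside [0.73  0.295 0.168]
boardside [0.634 0.294 0.168]
boardside [0.597 0.086 0.168]
```

View pics/sd1.png

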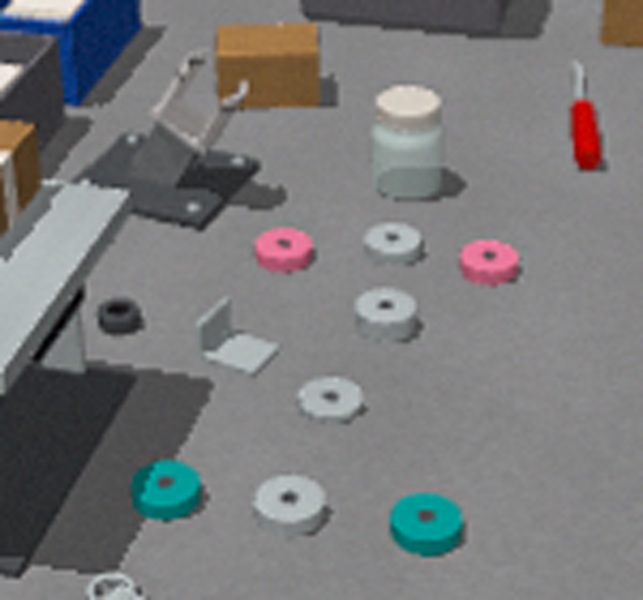

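Side crop confirms this: thick (387,312), thin (331,398), mids (290,502) and (392,243). Moving to look down on the tube and near discs.

>>> carry_out --pt "85 100 100 20 0 0 -0.15" --pt "85 150 150 35 0 0 -0.3" --pt "85 200 205 50 0 0 -0.457" --pt "85 200 205 50 0 0 -0.457" --pt "85 200 205 50 0 0 -0.457" --pt "85 200 205 50 0 0 -0.457"

```text
time: 0.9
ee_pos: [0.3829, -0.3651, 0.304]
ee_rot: [3.141, -0.001, -0.146]
wrist_force: [-0.3, -0.2, -0.2]
width: 0.085
grip_force: 0.0
```

>>> carry_out --pt "60 100 100 10 0 0 0" --pt "60 200 205 0 0 0 0" --pt "60 200 205 0 0 0 0" --pt "60 200 205 0 0 0 0" --pt "60 200 205 0 0 0 0" --pt "60 200 205 0 0 0 0" --pt "60 200 205 0 0 0 0" --pt "60 200 205 0 0 0 0"

```text
time: 1.9
ee_pos: [0.5804, -0.1636, 0.3034]
ee_rot: [3.141, -0.0, -0.152]
wrist_force: [-0.5, -0.1, 0.8]
width: 0.0602
grip_force: 0.0
```

Run:
```python
from h import *
import pickle
c=camera("wrist");pickle.dump(c,open("w1.pkl","wb"))
cv2.imwrite("pics/w1.png",cv2.resize(c["img"][...,::-1],(800,600),interpolation=cv2.INTER_CUBIC))
s=read_state();print(s["time"],s["ee_pos"],s["ee_rot"],c["position"])
for n,P in dict(mb=(.462,-.166,.014),th=(.4455,-.0563,.02),tube=(.68,-.22,.07)).items(): print(n,proj(c,P)/.64)
```

```text
1.95 [ 0.58046483 -0.16341654  0.30357688] [ 3.14125253e+00 -3.21932673e-04 -1.52318462e-01] [ 0.65807751 -0.17495046  0.42457496]
mb [[423.32303173 363.46306221]]
th [[301.37990814 400.9336876 ]]
tube [[463.98148794  78.89486363]]
```

View pics/w1.png

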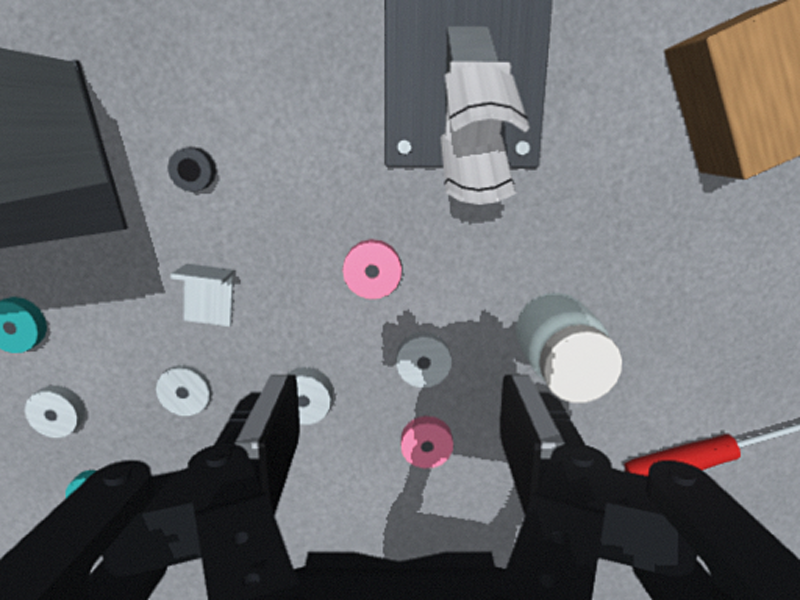

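Wrist view: projections agree (mid_b (424,362), thick (304,401)). Tube walls at about (485,100) and (480,165), with mark arcs at (490,104) and (482,188). Its yaw roughly matches the plate's. Next I tilt the tool to the tube's axis for a second view.

Run:
```python
from h import *
import pickle
c=pickle.load(open("w1.pkl","rb"));S=.64
print(onz(c,482*S,188*S,.098),onz(c,490*S,104*S,.126))
for p in [(386,163),(539,165),(386,20),(551,20)]: print(onz(c,p[0]*S,p[1]*S,.01).round(4))
cv2.imwrite("pics/w1t.png",cv2.resize(c["img"][10:150,260:360,::-1],(428,600),interpolation=cv2.INTER_CUBIC))
```

```text
[ 0.61407563 -0.22003818  0.098     ] [ 0.66183616 -0.22527195  0.126     ]
[ 0.6325 -0.161   0.01  ]
[ 0.6131 -0.2778  0.01  ]
[ 0.7317 -0.177   0.01  ]
[ 0.714  -0.2944  0.01  ]
```

View pics/w1t.png

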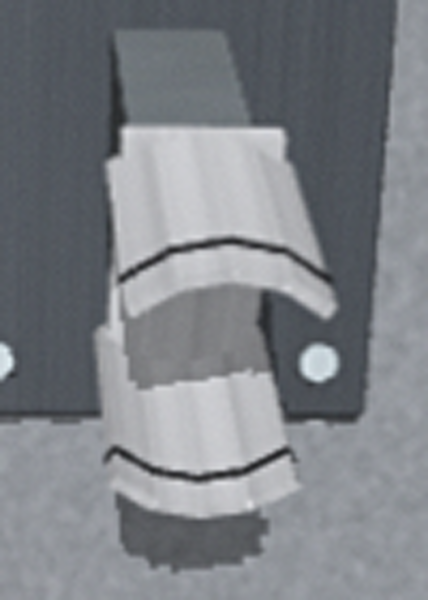

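Run:
```python
from h import *
import pickle
c=pickle.load(open("w1.pkl","rb"))
f=lambda p,z:onz(c,260+p[0]/4.28,10+p[1]/4.286,z)
zm=.07+.048*np.cos(np.pi/6)
a,b=f((120,281),zm+.00925),f((332,281),zm+.00925)
e,g=f((107,458),zm-.00925),f((297,458),zm-.00925)
m,n=f((230,240),zm+.01475),f((200,478),zm-.01325)
print("far",a,b,np.linalg.norm(a-b),"near",e,g,np.linalg.norm(e-g))
for q,w in((a,b),(e,g)):
    print("yaw",np.arctan2((q-w)[0]*-1,(q-w)[1]))
u=(a+b)/2-(e+g)/2; print("sep",u,np.linalg.norm(u[:2]),37*.866,"mid sep",np.linalg.norm((m-n)[:2]),41.25*.866,"yaw",np.arctan2(u[1],u[0]),np.arctan2((m-n)[1],(m-n)[0]))
print("mark est",((a+b)/2+(e+g)/2)/2, m*.642*1-0*m if 0 else n+(m-n)*13.25/28 *0 if 0 else (n+(m-n)*26.5/56))
```

```text
far [ 0.65786751 -0.2035403   0.12081922] [ 0.65148213 -0.24590614  0.12081922] 0.042844333898798374 near [ 0.62124792 -0.19777583  0.10231922] [ 0.61490513 -0.23943444  0.10231922] 0.042138703242468344
yaw -0.14959391226655913
yaw -0.15109602078799111
sep [ 0.0365983  -0.00611809  0.0185    ] 0.03710614760428231 32.042 mid sep 0.04955639852782583 35.7225 yaw -0.16563700953763077 -0.14537803148371328
mark est [ 0.63637567 -0.22166418  0.11156922] [ 0.6364327  -0.22159853  0.11156922]
```

Run:
```python
from h import *
import pickle
c=pickle.load(open("w1.pkl","rb"));S=.64
g=cv2.cvtColor(c["img"],cv2.COLOR_RGB2GRAY)
for n,p,z in[("mb",(424,362),.014),("th",(304,401),.02),("ma",(50,415),.014),("jartop",(583,365),.085),("pink",(427,446),.014)]:
    u,v=np.array(p)*S; w=g[int(v)-6:int(v)+7,int(u)-6:int(u)+7].astype(float)
    m=w<0.5*np.median(w); ys,xs=np.nonzero(m)
    q=(int(u)-6+xs.mean(),int(v)-6+ys.mean()) if m.sum()>2 else (u,v)
    print(n,q,m.sum(),onz(c,*q,z).round(4))
```

```text
mb (np.float64(270.72093023255815), np.float64(231.7674418604651)) 43 [ 0.4633 -0.1659  0.014 ]
th (np.float64(189.4102564102564), np.float64(256.43589743589746)) 39 [ 0.4465 -0.0517  0.02  ]
ma (np.float64(32.08571428571429), np.float64(265.57142857142856)) 35 [0.4618 0.1746 0.014 ]
jartop (np.float64(373.12), np.float64(233.6)) 0 [ 0.477  -0.2803  0.085 ]
pink (np.float64(272.9032258064516), np.float64(285.5483870967742)) 31 [ 0.3796 -0.1574  0.014 ]
```

>>> carry_out --pt "64 -134 108 -130 0 0 0" --pt "64 -134 108 -200 0 0 0" --pt "64 -134 108 -200 0 0 0" --pt "64 -134 108 -200 0 0 0" --pt "64 -134 108 -200 0 0 0" --pt "64 -134 108 -200 0 0 0"

```text
time: 2.7
ee_pos: [0.4475, -0.0545, 0.1042]
ee_rot: [3.141, -0.002, -0.151]
wrist_force: [-0.7, 0.3, 1.2]
width: 0.0638
grip_force: 0.0
```

```bash
cat >> h.py <<'E'
def dimple(c,P):
    """dark centre spot near the projection of P"""
    g=cv2.cvtColor(c["img"],cv2.COLOR_RGB2GRAY); u,v=proj(c,P)[0]; r=22
    y0,x0=max(0,int(v)-r),max(0,int(u)-r); w=g[y0:int(v)+r,x0:int(u)+r]
    n,l,st,ce=cv2.connectedComponentsWithStats((w<0.5*np.percentile(w,70)).astype(np.uint8))
    out=[]
    for i in range(1,n):
        if 8<st[i,4]<400 and abs(st[i,2]-st[i,3])<5:
            q=ce[i]+[x0,y0]; out.append((st[i,4],q.round(1),onz(c,*q,P[2]).round(4)))
    return (u,v),out
E
python3 - <<'E'
from h import *
c=camera("wrist");s=read_state();print(s["ee_pos"],s["width"]);print(dimple(c,(.446,-.0555,.02)))
cv2.imwrite("pics/w2.png",cv2.resize(c["img"][...,::-1],(800,600)))
E
```

```text
[ 0.4487465  -0.05491115  0.10581704] 0.064336450834116
((np.float64(257.9806190723194), np.float64(208.10350605058358)), [(np.int32(211), array([261. , 208.1]), array([ 0.4457, -0.0574,  0.02  ]))])
```

>>> carry_out --pt "64 -1.5 -3 -50 0 0 0" --pt "64 -1.5 -3 -79 0 0 0" --pt "64 -1.5 -3 -79 0 0 0" --pt "64 -1.5 -3 -79 0 0 0" --pt "40 -1.5 -3 -79 0 0 0" --pt "40 -1.5 -3 -79 0 0 0" --pt "40 -1.5 -3 -79 0 0 0" --grip_force 60

```text
time: 3.62
ee_pos: [0.4477, -0.0576, 0.0275]
ee_rot: [3.141, -0.006, -0.15]
wrist_force: [-0.1, -0.6, 6.6]
width: 0.0455
grip_force: 60.9
```

>>> carry_out --pt "40 0 0 60 0 0 0" --pt "40 0 0 120 0 0 0" --pt "40 50 -50 170 -0.026 -0.173 0" --pt "40 100 -100 180 -0.052 -0.345 0" --pt "40 157 -159 160 -0.0782 -0.5177 0" --pt "40 157 -159 142 -0.0782 -0.5177 0" --pt "40 157 -159 142 -0.0782 -0.5177 0" --pt "40 157 -159 142 -0.0782 -0.5177 0"

```text
time: 4.62
ee_pos: [0.6026, -0.2159, 0.1664]
ee_rot: [-3.141, -0.523, -0.15]
wrist_force: [-0.1, 0.5, -2.9]
width: 0.0458
grip_force: 63.2
```

Run:
```python
from h import *
import pickle
c=camera("wrist");s=read_state();print(s["ee_pos"],s["ee_rot"],s["width"],s["wrist_force"])
pickle.dump((c,s),open("w3.pkl","wb"))
cv2.imwrite("pics/w3.png",cv2.resize(c["img"][...,::-1],(800,600),interpolation=cv2.INTER_CUBIC))
```

```text
[ 0.60286799 -0.21562632  0.16782421] [ 3.14137032 -0.52503166 -0.14951679] 0.04574233022072971 [-0.89178175  1.01311964 -2.19337818]
```

View pics/w3.png

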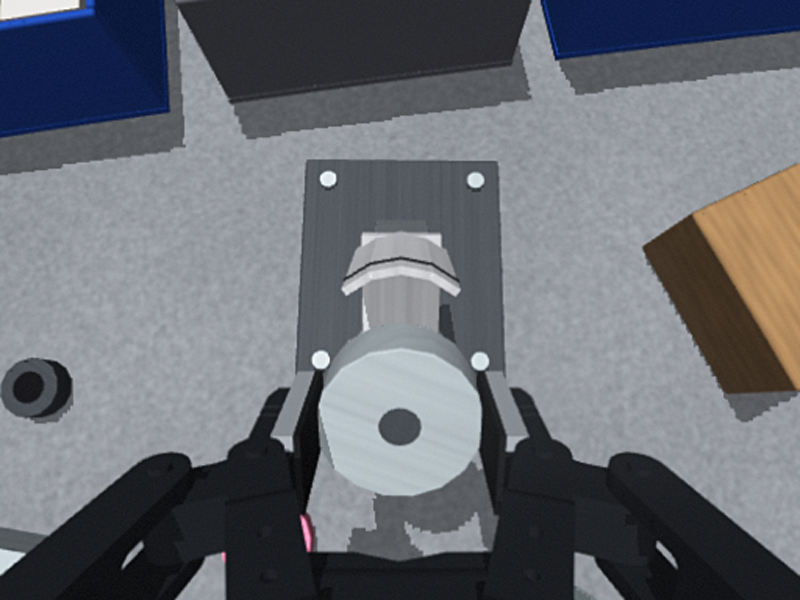

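Wrist view: the disc is held square, dimple at (399,426). The tube's far mark is at (401,259) and its rim corners at (343,290) and (460,292), so lateral alignment is good. Triangulating the far mark from the two views.

Run:
```python
from h import *
import pickle
c1=pickle.load(open("w1.pkl","rb"));c3,s=pickle.load(open("w3.pkl","rb"));S=.64
def px(x,y): return (x*S,y*S)
psi=-.15;th=np.pi/6
a=np.array([-np.sin(th)*np.cos(psi),-np.sin(th)*np.sin(psi),np.cos(th)]);y=np.array([-np.sin(psi),np.cos(psi),0]);x=np.cross(y,a) # x: far/up side
fl=np.array([.6601,-.2252,.07])
T=lambda p:fl+p[0]*x+p[1]*y+p[2]*a
print("x",x)
P,e=tri(c1,(260+230/4.28,10+240/4.286),c3,px(401,259));print("mark far tri",P,e,"pred",T((.0295,0,.048)), "diff in tube",[(P-T((.0295,0,.048)))@v for v in(x,y,a)])
P,e=tri(c1,(260+332/4.28,10+281/4.286),c3,px(459,281));print("mark R tube",[(P-fl)@v for v in(x,y,a)],e)
P,e=tri(c1,(260+120/4.28,10+281/4.286),c3,px(344,279));print("mark L tube",[(P-fl)@v for v in(x,y,a)],e)
R=Rn.from_euler('xyz',s["ee_rot"]).as_matrix();p=np.array(s["ee_pos"])
print("tcp in tube",[(p-fl)@v for v in(x,y,a)])
o,d=ray(c3,*px(399.5,426)); o=R.T@(o-p); d=R.T@d; print("cam in tool",o)
for h in(.0035,.0055,.0075): print("dimple tool",o+d*(h-o[2])/d[2])
# disc top outline in tool: left/right edge for scale
for q in((321,420),(481,420),(400,349),(400,496)):
    dd=R.T@ray(c3,*px(*q))[1]; print(q,o+dd*(.0055-o[2])/dd[2])
```

```text
x [ 0.85630087 -0.12941722  0.5       ]
mark far tri [ 0.66221485 -0.22526325  0.1263929 ] 0.00022658831532100255 pred [ 0.66163037 -0.22543129  0.12631922] diff in tube [np.float64(0.0005155807501656804), np.float64(0.00025349765860144556), np.float64(-0.0002125934456083083)]
mark R tube [np.float64(0.022034192364024374), np.float64(-0.021011339270000647), np.float64(0.04918691178813116)] 0.00020803117913645387
mark L tube [np.float64(0.022982276944224507), np.float64(0.02129272561069118), np.float64(0.0504686917168422)] 0.000522711572640112
tcp in tube [np.float64(-0.0013347089173383689), np.float64(0.0009135319226944785), np.float64(0.11372826465741175)]
cam in tool [ 7.80547564e-02 -5.53578714e-05 -1.19514551e-01]
dimple tool [ 6.92557747e-04 -4.93046911e-05  3.50000000e-03]
dimple tool [-5.65215386e-04 -4.92062771e-05  5.50000000e-03]
dimple tool [-1.82298852e-03 -4.91078630e-05  7.50000000e-03]
(321, 420) [ 0.00131572 -0.02146216  0.0055    ]
(481, 420) [0.00125267 0.02218762 0.0055    ]
(400, 349) [0.02240241 0.00010704 0.0055    ]
(400, 496) [-2.37734662e-02  6.84253851e-05  5.50000000e-03]
```

Tube estimate holds to 0.5 mm. Correcting the small offset and inserting halfway.

>>> carry_out --pt "40 1.5 -1.1 1 0 0 0" --pt "40 8 -2 -10 0 0 0" --pt "40 15 -3 -22 0 0 0" --pt "40 21.3 -4.1 -33.6 0 0 0" --pt "40 21.3 -4.1 -33.6 0 0 0"

```text
time: 5.3
ee_pos: [0.6245, -0.2198, 0.1312]
ee_rot: [-3.141, -0.523, -0.15]
wrist_force: [2.3, -0.1, -2.9]
width: 0.0458
grip_force: 63.3
```

>>> carry_out --pt "40 7 -1 -12 0 0 0" --pt "40 14 -2 -24 0 0 0" --pt "40 19.8 -3 -34.6 0 0 0" --pt "40 19.8 -3 -34.6 0 0 0"

```text
time: 5.8
ee_pos: [0.6441, -0.223, 0.0968]
ee_rot: [-3.141, -0.523, -0.15]
wrist_force: [3.1, 0.6, -2.2]
width: 0.0452
grip_force: 63.3
```

>>> carry_out --pt "40 2 -0.3 -3.5 0 0 0" --pt "40 2 -0.3 -3.5 0 0 0" --pt "40 3 -0.45 -5.2 0 0 0" --pt "40 3 -0.45 -5.2 0 0 0"

```text
time: 6.3
ee_pos: [0.6461, -0.2234, 0.0938]
ee_rot: [3.142, -0.522, -0.15]
wrist_force: [-10.3, 2.3, 5.0]
width: 0.0455
grip_force: 64.5
```

>>> carry_out --pt "62 0 0 0 0 0 0" --pt "62 0 0 0 0 0 0" --pt "62 0 0 0 0 0 0" --pt "62 -15 2.2 26 0 0 0" --pt "62 -35 5.2 60.6 0 0 0" --pt "62 -59 9 104 0 0 0" --pt "62 -59 9 104 0 0 0"

```text
time: 7.18
ee_pos: [0.5887, -0.2154, 0.2037]
ee_rot: [3.138, -0.533, -0.149]
wrist_force: [-0.2, 0.4, -0.2]
width: 0.062
grip_force: 0.0
```

Run:
```python
from h import *
import pickle
c=camera("wrist");s=read_state();print(s["ee_pos"],s["ee_rot"],s["wrist_force"])
pickle.dump((c,s),open("w4.pkl","wb"))
im=c["img"][100:340,120:400,::-1]
cv2.imwrite("pics/w4.png",cv2.resize(im,(700,600),interpolation=cv2.INTER_CUBIC))
```

```text
[ 0.58830688 -0.21502624  0.20039922] [ 3.13968546 -0.52884364 -0.14957085] [-0.5413024   0.27756936 -0.2346063 ]
```

View pics/w4.png

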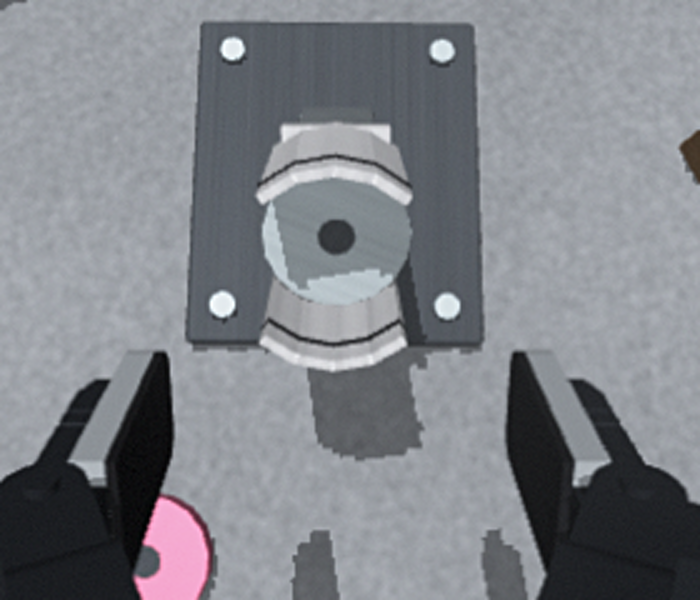

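Disc 1 is in the tube, with its dimple at (337,237) centred between the walls. Next, mid_b.

>>> carry_out --pt "64 -40 15 10 0.026 0.173 0" --pt "64 -80 30 0 0.052 0.345 0" --pt "64 -125 49 -40 0.0782 0.5177 0" --pt "64 -125 49 -98 0.0782 0.5177 0" --pt "64 -125 49 -98 0.0782 0.5177 0" --pt "64 -125 49 -98 0.0782 0.5177 0" --pt "64 -125 49 -98 0.0782 0.5177 0"

```text
time: 8.1
ee_pos: [0.4643, -0.1663, 0.1021]
ee_rot: [3.14, -0.005, -0.15]
wrist_force: [-0.1, -0.5, 0.0]
width: 0.0638
grip_force: 0.0
```

Run:
```python
from h import *
import pickle
c,s=pickle.load(open("w4.pkl","rb"))
psi=-.15;th=np.pi/6
a=np.array([-np.sin(th)*np.cos(psi),-np.sin(th)*np.sin(psi),np.cos(th)]);y=np.array([-np.sin(psi),np.cos(psi),0]);x=np.cross(y,a);fl=np.array([.6601,-.2252,.07])
o,d=ray(c,120+337/2.5,100+237/2.5)
k=(.020-(o-fl)@a)/(d@a);P=o+d*k-fl;print("dimple at depth20:",P@x,P@y)
c=camera("wrist");s=read_state();print(s["ee_pos"],s["ee_rot"]);print(dimple(c,(.4633,-.1659,.014)))
```

```text
dimple at depth20: -0.0026357649529689005 -0.0004505820953020609
[ 0.46423064 -0.16626951  0.10185425] [ 3.14038282 -0.00471787 -0.15040032]
((np.float64(255.61647083723156), np.float64(206.1123933599035)), [(np.int32(205), array([255.8, 206.2]), array([ 0.4633, -0.166 ,  0.014 ]))])
```

>>> carry_out --pt "64 -1 0 -45 0 0 0" --pt "64 -1 0 -73 0 0 0" --pt "64 -1 0 -73 0 0 0" --pt "40 -1 0 -73 0 0 0" --pt "40 -1 0 -73 0 0 0" --pt "40 -1 0 -73 0 0 0" --pt "40 -1 0 -73 0 0 0" --grip_force 60

```text
time: 9.02
ee_pos: [0.4634, -0.1663, 0.0289]
ee_rot: [3.14, -0.005, -0.15]
wrist_force: [-1.7, 0.7, 6.5]
width: 0.0446
grip_force: 61.3
```

>>> carry_out --pt "40 0 0 60 0 0 0" --pt "40 0 0 120 0 0 0" --pt "40 45 -15 170 -0.026 -0.173 0" --pt "40 90 -30 180 -0.052 -0.345 0" --pt "40 139 -50 160 -0.0782 -0.5177 0" --pt "40 139 -50 142 -0.0782 -0.5177 0" --pt "40 139 -50 142 -0.0782 -0.5177 0" --pt "40 139 -50 142 -0.0782 -0.5177 0"

```text
time: 10.02
ee_pos: [0.601, -0.2154, 0.1692]
ee_rot: [3.141, -0.524, -0.15]
wrist_force: [0.7, -0.2, -1.3]
width: 0.044
grip_force: 61.9
```

```bash
cat >> h.py <<'E'
psi=-.15;th=np.pi/6
a=np.array([-np.sin(th)*np.cos(psi),-np.sin(th)*np.sin(psi),np.cos(th)]);ty=np.array([-np.sin(psi),np.cos(psi),0]);tx=np.cross(ty,a);fl=np.array([.6601,-.2252,.07])
def intube(P): P=np.array(P)-fl; return np.array([P@tx,P@ty,P@a]).round(4)
E
cat > chk.py <<'E'
from h import *
c=camera("wrist");s=read_state();p=np.array(s["ee_pos"]);R=Rn.from_euler('xyz',s["ee_rot"]).as_matrix()
print("tcp in tube",intube(p),s["ee_rot"],s["wrist_force"])
top=p+R@[0,0,.0289-.014]
g=cv2.cvtColor(c["img"],cv2.COLOR_RGB2GRAY);u,v=proj(c,top)[0];r=24
w=g[int(v)-r:int(v)+r,int(u)-r:int(u)+r];n,l,st,ce=cv2.connectedComponentsWithStats((w<.55*np.median(w)).astype(np.uint8))
for i in range(1,n):
    if st[i,4]>60:
        q=ce[i]+[int(u)-r,int(v)-r];o,d=ray(c,*q);k=((top-o)@R[:,2])/(d@R[:,2]);print(st[i,2:],"disc in tube",intube(o+d*k),"tool",(R.T@(o+d*k-p)).round(4))
E
python3 chk.py
```

```text
tcp in tube [-0.0018  0.0008  0.1162] [ 3.14097709 -0.52513294 -0.14935472] [ 0.11015991  0.3248405  -1.17069617]
[ 26  23 450] disc in tube [-0.0017  0.0013  0.1013] tool [ 0.     -0.0005  0.0149]
```

>>> carry_out --pt "40 1 -1.4 0.7 0 0 0" --pt "40 8 -2.5 -11.5 0 0 0" --pt "40 14 -3.4 -22 0 0 0" --pt "40 20 -4.3 -32.5 0 0 0" --pt "40 26 -5.2 -43 0 0 0" --pt "40 30.7 -5.9 -51.3 0 0 0" --pt "40 30.7 -5.9 -51.3 0 0 0"

```text
time: 10.95
ee_pos: [0.6315, -0.2213, 0.1155]
ee_rot: [-3.141, -0.522, -0.15]
wrist_force: [-0.7, -0.1, -1.7]
width: 0.0447
grip_force: 62.0
```

>>> carry_out --pt "40 2 -0.3 -3.5 0 0 0" --pt "40 3 -0.45 -5.2 0 0 0" --pt "40 4 -0.6 -6.9 0 0 0" --pt "40 4 -0.6 -6.9 0 0 0"

```text
time: 11.45
ee_pos: [0.6346, -0.222, 0.1118]
ee_rot: [3.141, -0.523, -0.149]
wrist_force: [-18.0, 5.2, 10.9]
width: 0.0446
grip_force: 64.4
```

```bash
python3 chk.py
```

```text
tcp in tube [-0.0014 -0.0007  0.049 ] [ 3.1412039  -0.52257068 -0.14947133] [-16.86954256   4.49581113  10.53128059]
[ 24  22 215] disc in tube [0.0007 0.0008 0.0341] tool [ 0.0021 -0.0014  0.0149]
```

Seated at 20 mm. Release and go for mid_a.

>>> carry_out --pt "62 0 0 0 0 0 0" --pt "62 0 0 0 0 0 0" --pt "62 0 0 0 0 0 0" --pt "62 -15 2.2 26 0 0 0" --pt "62 -30 4.5 52 0 0 0" --pt "62 -49 7.5 86.6 0 0 0" --pt "62 -49 7.5 86.6 0 0 0"

```text
time: 12.38
ee_pos: [0.5873, -0.2152, 0.2014]
ee_rot: [3.139, -0.531, -0.149]
wrist_force: [0.8, 0.5, 0.7]
width: 0.0624
grip_force: 0.0
```

```bash
cat > chk2.py <<'E'
from h import *
import sys
H=float(sys.argv[1]);c=camera("wrist");s=read_state();print(s["ee_pos"],s["ee_rot"],s["time"])
T=fl+H*a-.0025*tx
g=cv2.cvtColor(c["img"],cv2.COLOR_RGB2GRAY);u,v=proj(c,T)[0];print("pred",u,v);r=14
w=g[int(v)-r:int(v)+r,int(u)-r:int(u)+r];n,l,st,ce=cv2.connectedComponentsWithStats((w<.6*np.median(w)).astype(np.uint8))
for i in range(1,n):
    if st[i,4]>40:
        q=ce[i]+[int(u)-r,int(v)-r];o,d=ray(c,*q);k=((T-o)@a)/(d@a);print(st[i,2:],q,"dimple in tube",intube(o+d*k))
cv2.imwrite(sys.argv[2],cv2.resize(c["img"][100:340,120:400,::-1],(700,600),interpolation=cv2.INTER_CUBIC))
E
python3 chk2.py .034 pics/w5.png
```

```text
[ 0.58697783 -0.21492553  0.19864712] [ 3.14028381 -0.52743128 -0.14980057] 12.425
pred 254.27977277447178 197.8297221451363
[ 14  13 154] [254.3961039  197.05194805] dimple in tube [-0.0019 -0.0001  0.034 ]
```

>>> carry_out --pt "64 -40 30 20 0.026 0.173 0" --pt "64 -70 80 30 0.052 0.345 0" --pt "64 -100 130 30 0.0782 0.5177 0" --pt "64 -115 190 30 0.0782 0.5177 0" --pt "64 -120 250 20 0.0782 0.5177 0" --pt "64 -125 300 0 0.0782 0.5177 0" --pt "64 -125 300 0 0.0782 0.5177 0" --pt "64 -125 300 0 0.0782 0.5177 0"

```text
time: 13.42
ee_pos: [0.4615, 0.0852, 0.1953]
ee_rot: [3.141, 0.002, -0.15]
wrist_force: [-0.1, -0.2, 0.6]
width: 0.0641
grip_force: 0.0
```

>>> carry_out --pt "64 0 45 -40 0 0 0" --pt "64 0 90 -85 0 0 0" --pt "64 0 90 -95 0 0 0" --pt "64 0 90 -95 0 0 0" --pt "64 0 90 -95 0 0 0"

```text
time: 14.05
ee_pos: [0.4628, 0.1743, 0.1031]
ee_rot: [-3.141, -0.003, -0.152]
wrist_force: [0.7, -0.4, -0.9]
width: 0.0643
grip_force: 0.0
```

Run:
```python
from h import *
c=camera("wrist");s=read_state();print(s["ee_pos"],s["ee_rot"]);print(dimple(c,(.4618,.1746,.014)))
```

```text
[0.46283829 0.17441487 0.1032807 ] [-3.14050037e+00 -3.07735197e-03 -1.52334365e-01]
((np.float64(256.05035084827466), np.float64(205.22992416587476)), [(np.int32(201), array([256.7, 205.1]), array([0.4618, 0.1742, 0.014 ]))])
```

>>> carry_out --pt "64 -1 0 -45 0 0 0" --pt "64 -1 0 -74.3 0 0 0" --pt "64 -1 0 -74.3 0 0 0" --pt "40 -1 0 -74.3 0 0 0" --pt "40 -1 0 -74.3 0 0 0" --pt "40 -1 0 -74.3 0 0 0" --pt "40 -1 0 -74.3 0 0 0" --grip_force 60

```text
time: 14.98
ee_pos: [0.4621, 0.1756, 0.0299]
ee_rot: [-3.14, -0.004, -0.15]
wrist_force: [-0.8, -2.2, 6.6]
width: 0.0443
grip_force: 61.0
```

>>> carry_out --pt "40 0 0 60 0 0 0" --pt "40 0 0 120 0 0 0" --pt "40 0 -30 170 0 0 0" --pt "40 0 -90 180 0 0 0" --pt "40 0 -150 180 0 0 0" --pt "40 0 -200 180 0 0 0" --pt "40 0 -200 180 0 0 0" --pt "40 0 -200 180 0 0 0"

```text
time: 15.98
ee_pos: [0.4606, -0.0243, 0.2075]
ee_rot: [-3.141, -0.001, -0.151]
wrist_force: [0.3, 0.4, -2.2]
width: 0.0439
grip_force: 61.8
```

>>> carry_out --pt "40 35 -48 10 -0.026 -0.173 0" --pt "40 70 -96 10 -0.052 -0.345 0" --pt "40 105 -144 5 -0.0782 -0.5177 0" --pt "40 142 -192 -5 -0.0782 -0.5177 0" --pt "40 142 -192 -37 -0.0782 -0.5177 0" --pt "40 142 -192 -37 -0.0782 -0.5177 0" --pt "40 142 -192 -37 -0.0782 -0.5177 0" --pt "40 142 -192 -37 -0.0782 -0.5177 0"

```text
time: 16.98
ee_pos: [0.6034, -0.2158, 0.1731]
ee_rot: [3.14, -0.528, -0.148]
wrist_force: [0.3, 0.3, -0.9]
width: 0.0441
grip_force: 62.1
```

```bash
python3 chk.py
```

```text
tcp in tube [0.0016 0.0006 0.1179] [ 3.14042192 -0.52738555 -0.14835574] [ 0.92953952  0.58090494 -1.17113076]
[ 25  22 437] disc in tube [0.0029 0.0014 0.103 ] tool [ 0.0012 -0.0007  0.0149]
```

>>> carry_out --pt "40 -2.8 -0.9 -1.5 0 0 0" --pt "40 -2.8 -0.9 -1.5 0 0 0" --pt "40 4.2 -2 -13.8 0 0 0" --pt "40 10 -2.9 -24 0 0 0" --pt "40 16 -3.8 -34.5 0 0 0" --pt "40 20.9 -4.5 -43.1 0 0 0" --pt "40 20.9 -4.5 -43.1 0 0 0"

```text
time: 17.9
ee_pos: [0.6273, -0.2217, 0.1323]
ee_rot: [3.14, -0.536, -0.15]
wrist_force: [8.3, 0.7, 7.0]
width: 0.0442
grip_force: 82.7
```

>>> carry_out --pt "40 2 -0.3 -3.5 0 0 0" --pt "40 3 -0.45 -5.2 0 0 0" --pt "40 4 -0.6 -6.9 0 0 0" --pt "40 4 -0.6 -6.9 0 0 0"

```text
time: 18.4
ee_pos: [0.6304, -0.2221, 0.1281]
ee_rot: [3.14, -0.535, -0.149]
wrist_force: [-16.1, 7.1, 24.2]
width: 0.0443
grip_force: 89.0
```

```bash
python3 chk.py
```

```text
tcp in tube [ 0.0032 -0.0014  0.0653] [ 3.13989672 -0.53503869 -0.14873612] [-17.61857218   5.99176144  24.7066184 ]
[ 26  26 511] disc in tube [-0.001  -0.0004  0.0504] tool [-0.0044 -0.001   0.0149]
```

```bash
python3 chk2.py .048 pics/w6.png
```

```text
[ 0.63034127 -0.2220834   0.12814515] [ 3.13992396 -0.53498008 -0.14873909] 18.5
pred 253.42980409221173 269.3351794983623
```

View pics/w6.png

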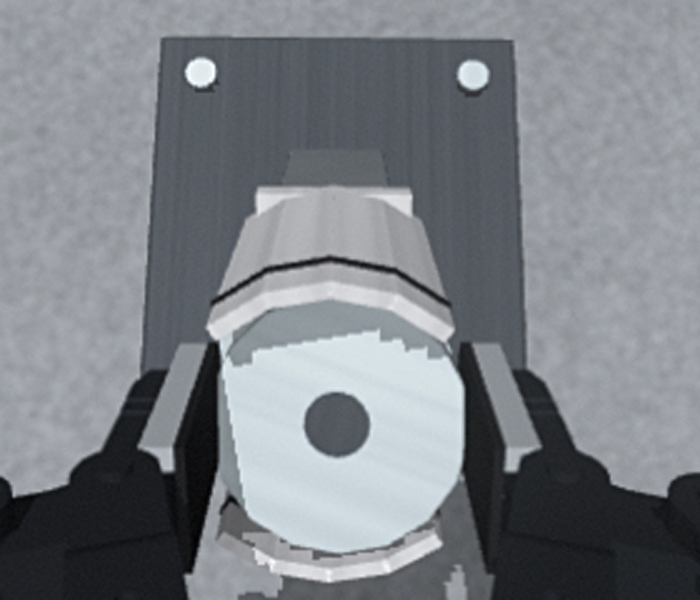

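Wrist crop: disc 3 is inside the tube but cocked. Its robot-side edge (340,553) is high near the rim, and the far side is deep. I'll release it so it can settle, then check.

>>> carry_out --pt "62 0 0 0 0 0 0" --pt "62 0 0 0 0 0 0" --pt "62 0 0 0 0 0 0" --pt "62 -15 2.2 26 0 0 0" --pt "62 -25 3.7 43.3 0 0 0" --pt "62 -39.5 6 69.3 0 0 0" --pt "62 -39.5 6 69.3 0 0 0" --pt "62 -39.5 6 69.3 0 0 0"

```text
time: 19.5
ee_pos: [0.5879, -0.2156, 0.1883]
ee_rot: [-3.141, -0.523, -0.15]
wrist_force: [0.4, -0.3, -0.9]
width: 0.0621
grip_force: 0.0
```

```bash
python3 chk2.py .048 pics/w7.png
```

```text
[ 0.58773295 -0.21550492  0.18749224] [-3.14062954 -0.52155934 -0.15068734] 19.55
pred 254.08889329186255 200.8073279301239
[ 18  17 243] [252.23868313 199.95884774] dimple in tube [-0.0019  0.0012  0.048 ]
```

View pics/w7.png

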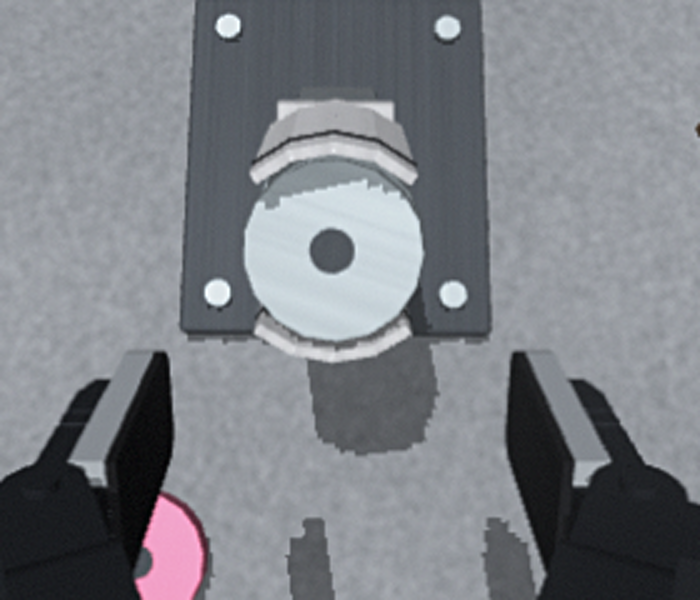

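Run:
```python
from h import *
c=camera("wrist");s=read_state();print(s["ee_pos"])
f=lambda X,Y,Z:((proj(c,fl+X*tx+Y*ty+Z*a)[0]-[120,100])*2.5).round(0)
for n,q in dict(rim_near_in=(-.0265,0,.058),rim_near_out=(-.0295,0,.058),mark_near=(-.0265,0,.048),disc_near=(-.0255,0,.048),disc_c=(-.0025,0,.048),disc_far=(.0205,0,.048),L=(-.0025,.024,.048),Rr=(-.0025,-.024,.048),rim_far_in=(.0265,0,.058),mark_far=(.0295,0,.048),dn52=(-.0255,0,.052),dn56=(-.0255,0,.056)).items(): print(n,f(*q))
```

```text
[ 0.58769824 -0.2154295   0.18722729]
rim_near_in [336. 349.]
rim_near_out [336. 359.]
mark_near [336. 332.]
disc_near [336. 329.]
disc_c [336. 251.]
disc_far [336. 167.]
L [246. 251.]
Rr [425. 250.]
rim_far_in [335. 154.]
mark_far [336. 133.]
dn52 [336. 335.]
dn56 [336. 342.]
```

The near edge is about 8 mm high (observed 342, predicted 329), so the disc is still cocked. I'll shut the fingers and press gently on the robot side along the axis.

>>> carry_out --pt "0 -1.9 1.3 -1.2 0 0 0" --pt "0 -1.9 1.3 -1.2 0 0 0" --pt "0 -1.9 1.3 -1.2 0 0 0" --pt "0 -1.9 1.3 -1.2 0 0 0" --pt "0 8 -0.2 -18.5 0 0 0" --pt "0 15.4 -1.3 -31.5 0 0 0" --pt "0 15.4 -1.3 -31.5 0 0 0" --grip_force 20

```text
time: 20.48
ee_pos: [0.6028, -0.2164, 0.1542]
ee_rot: [-3.14, -0.519, -0.151]
wrist_force: [0.7, 0.6, 0.0]
width: -0.0001
grip_force: 0.0
```

>>> carry_out --pt "0 2 -0.3 -3.5 0 0 0" --pt "0 4 -0.6 -7 0 0 0" --pt "0 4 -0.6 -7 0 0 0"

```text
time: 20.85
ee_pos: [0.6073, -0.2176, 0.1507]
ee_rot: [-3.141, -0.523, -0.15]
wrist_force: [1.3, 0.4, -1.0]
width: 0.0002
grip_force: 0.0
```

```bash
python3 -c "
from h import *
s=read_state();print(intube(s['ee_pos']),s['ee_rot'],s['wrist_force'],s['width'],nose_length() if callable(nose_length) else nose_length)"
```

```text
[-0.0058 -0.0003  0.0965] [-3.1413903  -0.52349569 -0.15029444] [ 1.25303204  0.42847716 -1.00792448] 0.0001534453107747202 0.022
```

>>> carry_out --pt "0 2 -0.3 -3.5 0 0 0" --pt "0 4 -0.6 -7 0 0 0" --pt "0 4 -0.6 -7 0 0 0"

```text
time: 21.22
ee_pos: [0.6112, -0.218, 0.1431]
ee_rot: [-3.141, -0.523, -0.15]
wrist_force: [-0.6, 0.0, 0.0]
width: 0.0001
grip_force: 0.0
```

>>> carry_out --pt "0 1.5 -0.2 -2.6 0 0 0" --pt "0 3 -0.45 -5.2 0 0 0" --pt "0 3 -0.45 -5.2 0 0 0"

```text
time: 21.6
ee_pos: [0.6142, -0.2185, 0.1381]
ee_rot: [-3.141, -0.523, -0.15]
wrist_force: [0.3, 0.3, 0.9]
width: -0.0004
grip_force: 0.0
```

>>> carry_out --pt "0 1.5 -0.2 -2.6 0 0 0" --pt "0 1.5 -0.2 -2.6 0 0 0"

```text
time: 21.85
ee_pos: [0.6158, -0.2188, 0.1357]
ee_rot: [-3.141, -0.523, -0.15]
wrist_force: [0.4, 0.3, -0.0]
width: -0.0001
grip_force: 0.0
```

>>> carry_out --pt "0 1.5 -0.2 -2.6 0 0 0" --pt "0 1.5 -0.2 -2.6 0 0 0"

```text
time: 22.1
ee_pos: [0.6172, -0.219, 0.133]
ee_rot: [-3.141, -0.523, -0.15]
wrist_force: [-0.6, 0.0, -0.4]
width: 0.0003
grip_force: 0.0
```

>>> carry_out --pt "0 1.5 -0.2 -2.6 0 0 0" --pt "0 1.5 -0.2 -2.6 0 0 0"

```text
time: 22.35
ee_pos: [0.6187, -0.2191, 0.1303]
ee_rot: [-3.141, -0.523, -0.15]
wrist_force: [-0.2, 0.4, -0.7]
width: 0.0001
grip_force: 0.0
```

>>> carry_out --pt "0 1.5 -0.2 -2.6 0 0 0" --pt "0 1.5 -0.2 -2.6 0 0 0"

```text
time: 22.6
ee_pos: [0.6204, -0.2194, 0.1281]
ee_rot: [-3.141, -0.524, -0.15]
wrist_force: [0.4, -0.5, -0.5]
width: 0.0001
grip_force: 0.0
```

>>> carry_out --pt "0 1 -0.15 -1.7 0 0 0" --pt "0 1 -0.15 -1.7 0 0 0"

```text
time: 22.85
ee_pos: [0.6206, -0.2195, 0.1281]
ee_rot: [3.141, -0.523, -0.15]
wrist_force: [-13.4, 3.3, 8.7]
width: -0.0001
grip_force: 8.0
```

>>> carry_out --pt "0 1 -0.15 -1.7 0 0 0" --pt "0 1 -0.15 -1.7 0 0 0"

```text
time: 23.1
ee_pos: [0.6208, -0.2196, 0.1281]
ee_rot: [3.141, -0.522, -0.149]
wrist_force: [-29.5, 7.9, 19.9]
width: -0.0001
grip_force: 16.5
```

```bash
python3 -c "
from h import *
s=read_state();print(intube(s['ee_pos']),s['wrist_force'])
c=camera('wrist');np.save('w8.npy',c['img'])
"
```

```text
[-0.0053 -0.0003  0.0701] [-29.485355     7.94295842  19.88163855]
```

Hard stop at tip height 48.1 mm, which is exactly the mark. Retreating to verify.

>>> carry_out --pt "0 -15 2.2 26 0 0 0" --pt "0 -33.6 5.1 58.9 0 0 0" --pt "0 -40 6 70 0 0 0" --pt "60 -40 6 70 0 0 0" --pt "60 -40 6 70 0 0 0" --pt "60 -40 6 70 0 0 0"

```text
time: 23.9
ee_pos: [0.5821, -0.2134, 0.1926]
ee_rot: [-3.14, -0.521, -0.151]
wrist_force: [-0.0, 0.3, -0.1]
width: 0.0546
grip_force: 0.0
```

```bash
python3 chk2.py .048 pics/w9.png
python3 - <<'E'
from h import *
c=camera("wrist")
f=lambda X,Y,Z:proj(c,fl+X*tx+Y*ty+Z*a)[0]
g=cv2.cvtColor(c["img"],cv2.COLOR_RGB2GRAY)
for n,q in dict(rim_out=(-.0295,0,.058),rim_in=(-.0265,0,.058),mark=(-.0265,0,.048),disc_near=(-.0255,0,.048),disc_far=(.0205,0,.048),rimfar_in=(.0265,0,.058)).items(): print(n,f(*q).round(1))
u=int(f(-.0265,0,.048)[0]);v=int(f(-.0265,0,.048)[1]);print(v-14,g[v-14:v+20,u-1:u+2].mean(1).astype(int))
v=int(f(.0205,0,.048)[1]);print(v-14,g[v-14:v+14,u-1:u+2].mean(1).astype(int))
E
```

```text
[ 0.58219786 -0.21348318  0.1929456 ] [-3.14043229 -0.52118882 -0.15056555] 23.95
pred 256.12821808810594 193.01470595124377
[ 17  16 209] [255.16746411 192.77990431] dimple in tube [-0.0023  0.0007  0.048 ]
rim_out [256.1 235.2]
rim_in [256.1 231.3]
mark [256.1 225.2]
disc_near [256.1 223.9]
disc_far [256.1 160.6]
rimfar_in [256.1 155. ]
211 [189 190 193 194 194 193 191 186 186 184 184 187 192 159  50 106 169 168
 166 164 176 201 211 210 193 129  94  94  94  93  94  95  97  98]
146 [ 68 141 172 182 211 214 213 218 186 113  87  89  91 107 137 136 135 133
 132 131 132 131 140 171 198 198 196 196]
```

The mark line shows exactly at the disc's near edge (row 225, predicted 225.2), so the stack is flat and level. Now a wrist look at the shelf.

>>> carry_out --pt "0 -40 40 60 0.026 0.173 0" --pt "0 -45 90 100 0.052 0.345 0" --pt "0 -50 150 120 0.0782 0.5177 0.08" --pt "0 -50 210 125 0.0782 0.5177 0" --pt "0 -50 270 127 0.0782 0.5177 0" --pt "0 -50 330 127 0.0782 0.5177 0" --pt "0 -50 385 127 0.0782 0.5177 0" --pt "0 -50 393 127 0.0782 0.5177 0"

```text
time: 25.0
ee_pos: [0.5318, 0.1831, 0.3207]
ee_rot: [-3.141, 0.002, -0.145]
wrist_force: [0.1, -0.4, -0.3]
width: 0.0004
grip_force: 0.0
```

Run:
```python
from h import *
import pickle
c1=pickle.load(open("w1.pkl","rb"))
for q in((0,245),(125,228),(78,62)): print("w1",onz(c1,q[0]*.64,q[1]*.64,.168).round(3),onz(c1,q[0]*.64,q[1]*.64,0.0).round(3))
c=camera("wrist");pickle.dump(c,open("w10.pkl","wb"));print(read_state()["ee_pos"],c["position"])
cv2.imwrite("pics/w10.png",c["img"][...,::-1])
g=cv2.GaussianBlur(cv2.cvtColor(c["img"],cv2.COLOR_RGB2GRAY),(5,5),0)
for l in cv2.HoughLinesP(cv2.Canny(g,20,60),1,np.pi/360,50,minLineLength=60,maxLineGap=8)[:,0]:
    P,Q=onz(c,*l[:2].astype(float),.168),onz(c,*l[2:].astype(float),.168); print(l,P[:2].round(3),Q[:2].round(3),"ang",np.degrees(np.arctan2(*(Q-P)[[1,0]])).round(1))
print(cv2.resize(g,(32,24),interpolation=cv2.INTER_AREA))
```

```text
w1 [0.633 0.034 0.168] [0.617 0.171 0.   ]
w1 [ 0.631 -0.033  0.168] [0.614 0.061 0.   ]
w1 [ 0.709 -0.034  0.168] [0.743 0.058 0.   ]
[0.53200606 0.18245225 0.32075308] [0.60976578 0.17212276 0.44170983]
[335 282 510 379] [0.419 0.124] [ 0.265 -0.058] ang -130.1
[125 101 401  62] [0.609 0.277] [0.607 0.059] ang -90.6
[  3 378 169 286] [0.347 0.489] [0.437 0.281] ang -66.5
[  0 379 166 287] [0.346 0.493] [0.436 0.284] ang -66.6
[272 121 341 113] [0.576 0.164] [0.575 0.108] ang -91.7
[365 328 449 382] [0.36  0.098] [0.273 0.01 ] ang -134.7
[259  15 356   4] [0.655 0.163] [0.652 0.091] ang -92.1
[171 231 191 123] [0.493 0.266] [0.584 0.229] ang -22.2
[133  30 225  17] [0.659 0.258] [0.657 0.188] ang -91.4
[101   0 124 100] [0.683 0.277] [0.61  0.278] ang 179.0
[169 228 188 130] [0.496 0.267] [0.579 0.232] ang -22.7
[  0 285  33 357] [0.46  0.445] [0.371 0.444] ang -179.7
[155 245 177 127] [0.481 0.284] [0.583 0.241] ang -22.9
[401  66 401   4] [0.604 0.059] [0.648 0.058] ang -1.5
[131  13 207   1] [0.671 0.257] [0.67  0.199] ang -90.7
[169 135 240 125] [0.578 0.248] [0.577 0.19 ] ang -
[... 2553 characters left out ...]
5 153 153 153 153 153 154 152 153]
 [ 90 157 158 157 155 156 152 100  32  20  22  25  20  17  17  18  18  17
   17  18  21  22  25  39 101 150 152 152 154 153 154 155]
 [ 53 140 154 155 154 113  42  20  21  26  33  35  22  21  18  45  43  16
   17  17  23  23  25  25  25  47 116 153 156 155 156 158]
 [ 44  95 153 127  55  20  20  23  38  88  32  23  19  19  16  69  66  16
   17  16  21  25  54  31  26  24  24  59 129 154 155 155]
 [ 44  51  65  22  20  21  25  27  35  17  17  20  18  16  16  43  42  16
   16  17  17  18  17  25  25  28  23  22  24  70 137 153]
 [ 31  19  20  21  26  21  25  25  20  16  16  18  16  16  15  16  16  15
   16  16  16  16  16  18  19  28  27  27  21  21  24  82]]
```

The shelf's front edge runs (0.609,0.277)–(0.607,0.059) and is 218 mm long, which fits. That puts the bar edge at about (0.618,0.168,0.122), yaw ≈ 0. Turning to 45° in front of it.

>>> carry_out --pt "0 -32 -14 -50 0 0 0.145" --pt "0 -32 -14 -100 0 0 0.145" --pt "0 -32 -14 -100 0 0 0.145" --pt "0 -32 -14 -100 0 0 0.145"

```text
time: 25.55
ee_pos: [0.5013, 0.1647, 0.2242]
ee_rot: [-3.141, -0.003, -0.007]
wrist_force: [0.3, -0.3, 0.9]
width: 0.0002
grip_force: 0.0
```

>>> carry_out --pt "0 0 0 0 0 -0.17 0" --pt "0 0 0 0 0 -0.34 0" --pt "0 0 0 -30 0 -0.51 0" --pt "0 20 0 -70 0 -0.68 0" --pt "0 40 0 -110 0 -0.785 0" --pt "0 40 0 -110 0 -0.785 0" --pt "0 40 0 -110 0 -0.785 0" --pt "0 40 0 -110 0 -0.785 0"

```text
time: 26.55
ee_pos: [0.5426, 0.1659, 0.1179]
ee_rot: [-3.133, -0.791, -0.011]
wrist_force: [-0.6, -0.1, 0.0]
width: -0.0001
grip_force: 0.0
```

>>> carry_out --pt "0 20 2 -10 0 0 0" --pt "0 40 2 -11 0 0 0" --pt "0 60 2 -11 0 0 0" --pt "0 60 2 -11 0 0 0" --pt "0 60 2 -11 0 0 0"

```text
time: 27.18
ee_pos: [0.6006, 0.1674, 0.1022]
ee_rot: [-3.136, -0.786, -0.008]
wrist_force: [-0.5, -0.3, -0.9]
width: 0.0004
grip_force: 0.0
```

>>> carry_out --pt "0 3 0 0 0 0 0" --pt "0 3 0 8 0 0 0" --pt "0 3 0 16 0 0 0" --pt "0 3 0 16 0 0 0"

```text
time: 27.68
ee_pos: [0.6036, 0.1675, 0.1184]
ee_rot: [-3.135, -0.787, -0.008]
wrist_force: [0.5, 0.3, -0.6]
width: 0.0001
grip_force: 0.0
```

>>> carry_out --pt "0 0 0 3 0 0 0" --pt "0 0 0 5 0 0 0" --pt "0 0 0 5 0 0 0"

```text
time: 28.05
ee_pos: [0.6029, 0.1672, 0.1209]
ee_rot: [-3.137, -0.783, -0.007]
wrist_force: [-1.1, -0.2, -2.7]
width: 0.0001
grip_force: 1.0
```

>>> carry_out --pt "0 0 0 3 0 0 0" --pt "0 0 0 3 0 0 0"

```text
time: 28.3
ee_pos: [0.6028, 0.1671, 0.1239]
ee_rot: [-3.137, -0.783, -0.007]
wrist_force: [-2.7, 0.7, -3.2]
width: 0.0
grip_force: 2.0
```

>>> carry_out --pt "0 0 0 3 0 0 0" --pt "0 0 0 3 0 0 0"

```text
time: 28.55
ee_pos: [0.6029, 0.1672, 0.1271]
ee_rot: [-3.137, -0.783, -0.007]
wrist_force: [-3.2, -0.2, -5.5]
width: -0.0003
grip_force: 2.7
```

>>> carry_out --pt "0 0 0 2 0 0 0" --pt "0 0 0 2 0 0 0"

```text
time: 28.8
ee_pos: [0.6026, 0.1671, 0.1282]
ee_rot: [-3.137, -0.782, -0.007]
wrist_force: [-2.7, 0.5, -8.5]
width: 0.0002
grip_force: 3.8
```

>>> carry_out --pt "0 0 0 1.5 0 0 0" --pt "0 0 0 1.5 0 0 0" --pt "0 0 0 1.5 0 0 0"

```text
time: 29.18
ee_pos: [0.6023, 0.167, 0.129]
ee_rot: [-3.138, -0.781, -0.007]
wrist_force: [-4.5, 0.2, -14.4]
width: 0.0003
grip_force: 6.4
```

Bar on its stop (14 N, 7–8 mm travel). Letting it spring back and withdrawing.

>>> carry_out --pt "0 0 0 -12 0 0 0" --pt "0 0 0 -26 0 0 0" --pt "0 -40 0 -26 0 0 0" --pt "0 -80 0 -20 0 0 0" --pt "0 -120 0 40 0 0 0" --pt "0 -120 0 80 0 0 0" --pt "0 -120 0 80 0 0 0" --pt "0 -120 0 80 0 0 0"

```text
time: 30.18
ee_pos: [0.4844, 0.1676, 0.2148]
ee_rot: [-3.133, -0.791, -0.01]
wrist_force: [-0.5, -0.9, -0.3]
width: 0.0001
grip_force: 0.0
```

Run:
```python
from h import *
import station,pickle
s=read_state();print(s["wrist_force"],s["ee_pos"])
d=pickle.load(open("c0.pkl","rb"))
c=camera("side")
df=np.abs(c["img"].astype(int)-d["side"]["img"]).max(2)
# bystander regions in side view (800 px scale): change vs start
for n,(u,v,r) in dict(jar=(445,262,16),wrench=(372,448,30),tape=(258,480,32),nut=(340,326,8),bracket=(383,335,12),carton=(394,235,14),driver=(510,256,14),thin=(417,356,10),pink=(400,301,10),pink2=(475,306,10),teal=(358,390,10),teal2=(452,402,10)).items():
    u,v,r=int(u*.64),int(v*.64),int(r*.64); w=df[v-r:v+r,u-r:u+r]; print(n,(w>60).mean().round(3))
```

```text
[-0.52947429 -0.89992643 -0.33945285] [0.48437493 0.1676131  0.21479257]
jar 0.878
wrench 0.0
tape 0.0
nut 0.0
bracket 0.0
carton 0.012
driver 0.0
thin 0.0
pink 0.583
pink2 0.0
teal 0.0
teal2 0.458
```

Run:
```python
from h import *
import station,pickle
d=pickle.load(open("c0.pkl","rb"));c=camera("scene")
df=np.abs(c["img"].astype(int)-d["scene"]["img"]).max(2)
for n,(u,v,r) in dict(jar=(309,395,22),pink1=(392,380,8),pink2=(318,353,10),teal2=(407,281,9),thin=(412,319,9),tubemouth=(410,390,12)).items():
    u,v,r=int(u*.64),int(v*.64),int(r*.64); w=df[v-r:v+r,u-r:u+r]; print(n,(w>50).mean().round(3),c["img"][v,u],d["scene"]["img"][v,u])
```

```text
jar 0.0 [152 159 153] [152 160 154]
pink1 0.03 [172 172 170] [176 175 172]
pink2 0.0 [134  98 109] [130  92 103]
teal2 0.19 [43 77 76] [ 63 116 113]
thin 0.0 [122 130 127] [118 130 128]
tubemouth 0.26 [149 151 149] [151 153 151]
```

Bystanders are undisturbed; the only teal change looks like shadow. Handing in.

```bash
python3 -c "
from station import job_done;print(job_done())"
```

```text
the job is handed in; nothing more can be done
None
```

The 20 mm disc and both 14 mm discs are in the tube, flat and level with the 48 mm mark; the 8 mm disc stayed where it lay. I then pushed the confirm bar up to its stop, let it spring back and handed the job in; the last disc went in cocked and was pressed flat with shut fingers, and the bar's return was not checked in a picture.

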